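Hang the second slide basket on the draining hook

ROBOT

A 7-joint arm with a two-finger parallel gripper is mounted at the origin on a cart in front of the work surface, level with it; the furniture and walls round the work are solid. World frame = base frame: x ahead of the robot, y to its left, z up, the work surface at z = 0. Lengths are in mm, angles in rad, forces in N, time in s.
With the tool pointing down it reaches from about 400 to 875 mm from the base axis. Payload 6.5 kg.
Tool frame: the origin (TCP) lies at the very end of the fingers, on their centre line; the grasp point (between the pads) lies 19 mm behind it; z points along the fingers, y is the line along which they close (so a half turn about z gives the same grasp; the last joint's range is limited). The gripper opens to 85 mm and grips with 20 to 120 N. Pads are 22 mm wide; open, the fingers measure 114 mm over their backs; the gripper's body (76 mm by 85 mm) begins 54 mm behind the grasp point. The pads swing forward as they close: fully open they stand 13 mm farther back than shut.
Start: joints at [-1.216, 0.536, -0.004, 1.538, 0.003, 1.067, -0.071], TCP at [265.514, 593.289, 206.39] pointing down, gripper open.
Joint ranges: [-2.7, 2.7], [-0.37, 2.16], [-1.27, 1.26], [0.24, 2.4], [-1.31, 4.45], [0.19, 1.91], [-2.76, 2.76]. Speed limits (rad/s): [2.39, 2.39, 3.14, 3.14, 3.14, 3.14, 3.14].

INTERFACE

Orientations are given as a unit quaternion [w, x, y, z].
In Python, from plant import robot gives the robot as it stands. The module is installed in compiled form; this text tells all that it offers.
- The arm moves only by the tool step_arm, never from a script. Its argument "increments" is a list of rows, each a list of 3 entries, a list of its own where there are three numbers: the shift along the tool's x, y, z in units of 0.08 m (1.0 is 0.08 m), then the turn, a rotation vector about the tool's x, y, z in units of pi/4 rad (1.0 is pi/4 rad), then the opening, from 0 (shut) to 1 (fully open). In form: [[[tx, ty, tz], [rx, ry, rz], gripper], ...]. A call has 1 to 12 rows; each row shifts and turns the commanded pose from where the row before left it, along the tool's axes as they then stand; what a row does not reach is not made up. A row lasts 1/12 s, in which the tool goes at most 41.7 mm and 7.16 degrees, less where a joint would pass 70% of its speed; a pose out of reach is approached as far as the arm can. A call with a number of a shift or a turn outside -1 to 1 is refused whole. A call with a gripper value outside its range is refused whole. The fingers move at their own pace and stop on an object; "squeeze" is the grip in N (left out, the last holds). Time passes only in rows, so rows that do not move let the fingers close. It gives the time, the measured TCP pose, the force, the opening and the grip force at its end, in the units of the state.
- robot.get_state(): the state, without advancing time (a new reading comes with each control period).
- robot.capture(name): name is "side" or "top" or "wrist"; returns (picture, depth): 384x512x3 uint8, red, green, blue; 384x512 float32, mm along the optical axis (not along the pixel's ray), 0 where there is no reading.
- robot.get_calibration(name): a dict with "mtx" (3x3 intrinsics, pixels), "k1" (the pictures are not rectified: a ray, as slopes to the right and down, at radius r is drawn at 1 + k1 r^2 times it, then the intrinsics apply), "R" (3x3) and "t" (3): a world point X has camera coordinates R X + t; the wrist camera has in their place "tool_from_camera" (4x4, takes a point from camera to tool coordinates, whose origin is the TCP and whose axes are the flange's). Camera axes: x right, y down, z forward; pixel columns grow to the right and rows downward; lengths in mm; the calibration is good to about 2 mm. A picture is of the moment at which its call begins: read the wrist's pose just before it. get_calibration takes no time and is no camera call.
- robot.job_done(): hands the job in; it is judged then, once.
The state is a dict: "time_s": time; "joint_pos": joint angles; "joint_velocities": joint speeds; "joint_efforts": joint torques, N m; "tool_pos": TCP position; "orientation": TCP orientation; "ft_force": force on the tool from outside, world axes, zero at the start; "moment": the same for the moment, N m; "grip_width": opening from 0.0 (shut) to 1.0 (fully open); "grasp_force": force on a finger pad.
Only numpy, scipy, OpenCV 4.12 (cv2) and the standard library are available. Lean on these libraries where they do the work, as an engineer would, in place of code of your own. Each camera call takes 0.05 s, during which the arm holds its last target. There are 200 camera calls.

TASK

Hang the slide basket with the orange tab on the draining stand's hook arm, beside the basket with the blue tab that already hangs there: feel gently along the yellow clip for its notch, let the hanger drop fully home in it, and leave the basket hanging free, with no more than a slight sway. Never press on the stand with more than about 10 N, do not dislodge the blue-tab basket, and leave everything else where it stands.

Things in the scene. Friction and masses are not known exactly. Their poses are not given: they have to be found in the camera images.
- stand: Fixed draining stand: white tray foot 130 x 230 x 12 mm, post and steel hook arm. Origin: centre of the foot's underside; y runs along the arm towards the post (16 mm thick, 22 at its collar, at y = +92 mm, top z = 230 mm). The arm is a level flat bar above x = 0, 10 mm thick (12.4 at the clip), underside at z = 191 mm, upper edge z = 211 mm, upturned tip at y = -108 mm, tip top z = 238 mm.
- clip_range (a point): Point on the arm's upper edge at stand x 0, y -39, z 211 mm; axes as the stand's. The yellow clip (92 mm long) is clamped immovably here, elsewhere each time. Its one free notch (12 mm wide along y, 6 mm deep, floor z 205 mm, square edges) has its centre anywhere from 20 mm before to 20 mm behind this point along y: not measured, to be felt or seen. Otherwise the edge is level within 0.5 mm.
- inner_notch (a point): Floor centre of the arm's other notch (13 mm wide, 6 mm deep), at stand x 0, y +45, z 205 mm: taken by the blue-tab basket.
- basket_2: Steel slide basket with orange tab, loose, about 0.15 kg, to be hung. Origin: centre of its underside, z up, x away from the robot at the start. Body 46 mm wide in y, 47 mm deep in x; slides reach 78 mm up. The hanger's stem rises on the -x face, turns in 102 mm up and goes on at x = -10 to -14 mm. It opens towards +x: the bar enters there, between slides and lip (lip's end 129 mm up).
- basket_2_tab (a point): Middle of the orange basket's upright grip tab, 180 mm above its underside; axes as the basket's. The tab is 10 mm thick along x, 24 mm wide along y, and runs from 28 mm below (the crossbar) to 24 mm above this point. Pinch it from above across x; across y the fingers would come in the way of the other basket.
- basket_2_hook (a point): Centre of the underside of the orange basket's hanger crossbar, 35 mm below basket_2_tab: the face that rests on the bar. Crossbar 8 mm wide along y; 20 mm between stem (-x) and lip (+x); the lip hangs 16 mm below this point. Hung home, this point is 205 mm above the stand's origin and over the bar, x and y parallel to the stand's; on the bar's upper edge it is 6 mm higher.
- basket_1_hook (a point): The same point of the identical basket with the blue tab, which already hangs loosely in the inner notch (its body is 46 mm wide in y as well, its tab stands equally high).
- basket_1: The basket with the blue tab, loose; origin at the centre of its underside, z up.
- dye_bottle_mid (a point): Middle of a loose small white dropper bottle with a yellow cap, 42 mm across, 84 mm tall; bystander.
- amber_bottle_mid (a point): Middle of a loose amber reagent bottle with a black cap, 48 mm across, 96 mm tall; bystander.
- bench_timer_mid (a point): Middle of a loose flat white bench timer, 66 x 66 x 19 mm; bystander.
Things that resemble listed ones, but are neither listed nor needed, are in the scene too. Leave any pink look-alike of the basket_1 alone.

How it is judged (in metres and radians):
On the way, in this order (a step that is already met when the one before it is completed fails the run):
1. the orange-tab basket is lifted clear of the worktop (height (world z) of basket_2 above 0.05 m), for 0.1 s.
2. its hanger bears on the arm, over the bar (contact force between basket_2 and stand above 0.3 N and z of basket_2_hook in the frame of stand between 0.2 and 0.216 m), for 0.1 s.
At the end, for the whole second after the job is handed in: Orange basket in the clip notch: hook point 202-207.8 mm above the stand origin, within 9 mm of the bar centre line, 10-67 mm from the origin towards the tip, tilt under 0.15 rad, slower than 150 mm/s; blue basket still home in its notch (202-207.8 mm), tilt under 0.15 rad (z of basket_2_hook in the frame of stand between 0.202 and 0.2078 m and x of basket_2_hook in the frame of stand between -0.009 and 0.009 m and y of basket_2_hook in the frame of stand between -0.067 and -0.01 m and angle between each of basket_2, basket_1's own z axis and vertical below 0.15 rad and linear speed of basket_2 below 0.15 m/s and z of basket_1_hook in the frame of stand between 0.202 and 0.2078 m); the robot touches nothing.
It fails at once if the orange-tab basket is pressed on the stand with more than 22 N (contact force between basket_2 and stand above 22 N).
It fails at once if the blue-tab basket is dislodged: its hook point moves more than 12 mm, or it tilts more than 0.3 rad (distance of basket_1_hook from where it was at the start of the episode above 0.012 m or angle between basket_1's own z axis and vertical above 0.3 rad).
It fails at once if a bystander is moved more than 25 mm (distance of any of dye_bottle_mid, amber_bottle_mid, bench_timer_mid from where it was at the start of the episode above 0.025 m).
It also fails if it takes over 72 s, if anything falls off the work surface, if the arm or the gripper's body presses on something with over 40 N, if the wrist force passes 120 N, or if a joint passes its speed limit or range.

## Working session

There is one attempt and no reset: what is moved stays moved. The work goes in short steps, Python scripts to look and compute and a tool call to move; the robot and the scene stay as the last step left them, time stands still between calls to the robot, and variables do not carry over. Pictures are saved under pics/ and viewed, at most 10 in all, crops included, and the job is handed in when it is done.

Besides the shell and the picture viewer there is one more tool, called after "Request:" as name(argument=value, ...) on one line, values as JSON. step_arm: Moves the arm, as the interface text tells. Shifts and turns lie within -1 to 1; 1 stands for 0.08 m of shift or pi/4 rad of turn. Its arguments: {"type":"object","properties":{"increments":{"type":"array"},"squeeze":{"type":"number"}},"required":["increments"]}

```bash
mkdir -p pics; cat > h.py <<'E'
import numpy as np, cv2
from plant import robot
from scipy.spatial.transform import Rotation as Ro
def shot(n,name):
    s=robot.get_state(); im,d=robot.capture(n); c=robot.get_calibration(n)
    cv2.imwrite(f'pics/{name}.png',im[:,:,::-1]); 
    K=np.array(c['mtx']);h,w=d.shape
    v,u=np.mgrid[0:h,0:w]; xd=(u-K[0,2])/K[0,0]; yd=(v-K[1,2])/K[1,1]
    x,y=xd.copy(),yd.copy()
    for _ in range(8):
        f=1+c['k1']*(x*x+y*y); x=xd/f;y=yd/f
    P=np.stack([x*d,y*d,d],-1).astype(float)
    if n=='wrist':
        T=np.array(c['tool_from_camera']); P=P@T[:3,:3].T+T[:3,3]
        q=s['orientation']; R=Ro.from_quat([q[1],q[2],q[3],q[0]]).as_matrix(); P=P@R.T+np.array(s['tool_pos'])
    else:
        P=(P-np.array(c['t']))@np.array(c['R'])
    P[d<=0]=np.nan
    np.savez(f'pics/{name}.npz',im=im,P=P,d=d); return im,P
E
python3 - <<'E'
from h import *
a,_=shot('top','top0'); b,_=shot('side','side0'); 
cv2.imwrite('pics/both.png',cv2.resize(np.hstack([a,b])[:,:,::-1],(800,300),interpolation=cv2.INTER_AREA))
print(robot.get_state())
E
```

```text
{'time_s': 0.1, 'joint_pos': array([-1.21623676,  0.53709883, -0.00439902,  1.53874829,  0.00267504,
        1.06732569, -0.07117973]), 'joint_velocities': array([-0.00119687, -0.00295945,  0.00018811, -0.00318163,  0.00031736,
        0.0003159 , -0.00026039]), 'joint_efforts': array([ 2.77270497e-03, -5.84568572e+01,  1.05206441e+00, -2.59773088e+01,
        1.26680959e-02,  4.66931902e-03, -1.51504526e-06]), 'tool_pos': array([265.30888736, 592.73025184, 205.60583104]), 'orientation': array([-6.44641238e-05,  2.08785228e-01,  9.77961199e-01, -7.85910510e-04]), 'ft_force': array([ 0.73790349,  0.11174312, -0.67759748]), 'moment': array([-0.05012642, -0.03240439, -0.04734736]), 'grasp_force': 0.0, 'grip_width': 1.0001975321913388}
```

View pics/top0.png

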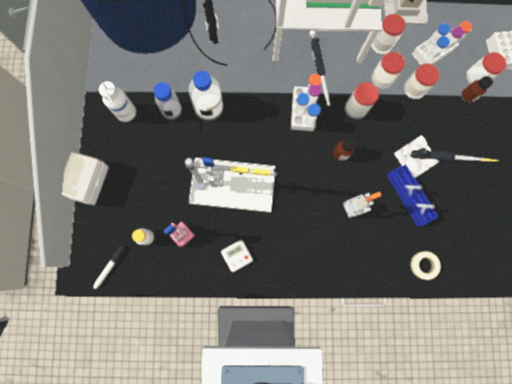

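View pics/side0.png

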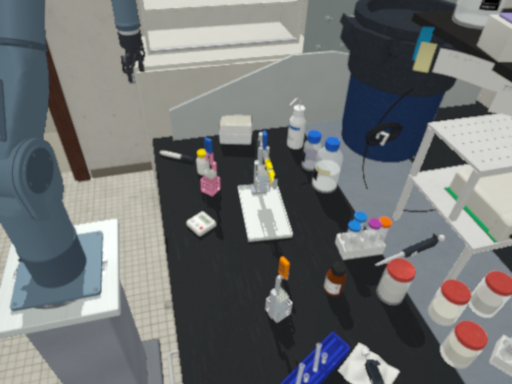

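The top view shows the stand at (232,186), with its arm along the columns at row ~170 and the post on the left. The blue-tab basket hangs at (205,168). Three things could be taken for the orange basket:
- Grey basket with an orange tab, top (358,205), side (279,300). This one matches the description.
- Pink look-alike, top (180,233).
- Blue-tab basket on the stand, top (208,165).

I'll check the choice in a close crop and measure.

```bash
python3 - <<'E'
from h import *
t=np.load('pics/top0.npz');s=np.load('pics/side0.npz')
def crop(z,x0,y0,w,h): return cv2.resize(z['im'][y0:y0+h,x0:x0+w,::-1],(400,300),interpolation=cv2.INTER_CUBIC)
cv2.imwrite('pics/crop1.png',np.vstack([np.hstack([crop(t,175,140,120,90),crop(s,230,120,80,60)]),np.hstack([crop(t,330,180,64,48),crop(s,245,250,100,75)])]))
for n,z in(('top',t),('side',s)):
    hsv=cv2.cvtColor(z['im'],cv2.COLOR_RGB2HSV); P=z['P']
    for nm,lo,hi in(('orange',(5,150,120),(18,255,255)),('yellow',(22,150,120),(33,255,255)),('blue',(105,150,80),(125,255,255))):
        m=cv2.inRange(hsv,lo,hi); k,l,st,ce=cv2.connectedComponentsWithStats(m)
        for i in range(1,k):
            if st[i,4]<12: continue
            p=P[l==i]; p=p[~np.isnan(p[:,0])]
            if len(p) and np.abs(np.median(p,0)[1])<600 and np.median(p,0)[2]<300: print(n,nm,ce[i].round(),st[i,4],np.median(p,0).round(),np.percentile(p,5,0).round(),np.percentile(p,95,0).round())
P=t['P']
for nm,(x0,x1,y0,y1) in dict(stand=(183,280,150,215),bask=(335,390,185,222)).items():
    Q=P[y0:y1,x0:x1].reshape(-1,3);C=t['im'][y0:y1,x0:x1].reshape(-1,3)
    for lo,hi in ((5,25),(60,90),(100,140),(140,160),(185,245)):
        m=(Q[:,2]>lo)&(Q[:,2]<hi); 
        if m.sum()>5: print(nm,lo,m.sum(),Q[m].min(0).round(),Q[m].max(0).round(),cv2.minAreaRect(Q[m][:,:2].astype(np.float32)))
E
```

```text
top orange [466.  26.] 73 [1032. -573.  123.] [1017. -584.  120.] [1043. -562.  126.]
top orange [315.  79.] 91 [ 859. -137.  123.] [ 849. -148.  120.] [ 872. -124.  125.]
top orange [374. 196.] 73 [ 529. -255.  204.] [ 523. -332.    2.] [ 565. -246.  208.]
top yellow [133. 235.] 12 [442. 337.  85.] [430. 331.  84.] [453. 340.  88.]
top blue [444.  28.] 78 [1021. -507.  123.] [1009. -518.  120.] [1034. -496.  126.]
top blue [443.  41.] 76 [ 981. -501.  123.] [ 968. -514.  119.] [ 992. -490.  126.]
top blue [202.  80.] 239 [824. 159. 184.] [807. 143. 175.] [844. 176. 187.]
top blue [162.  91.] 234 [813. 268. 138.] [797. 251. 127.] [834. 287. 141.]
top blue [303.  98.] 85 [ 803. -102.  123.] [ 792. -114.  121.] [815. -93. 126.]
top blue [314. 109.] 105 [ 773. -134.  123.] [ 760. -146.  120.] [ 785. -119.  125.]
top blue [207. 160.] 46 [594. 131. 265.] [591. 123. 254.] [599. 139. 267.]
top blue [411. 196.] 1160 [ 559. -416.   26.] [ 489. -469.    4.] [ 631. -369.   41.]
top blue [168. 229.] 51 [448. 223. 204.] [440. 214.  94.] [454. 252. 207.]
side orange [385. 222.] 90 [ 861. -145.  12
[... 1821 characters left out ...]
 -283.7350769042969), (156.1359405517578, 103.29075622558594), 88.68977355957031)
bask 60 128 [ 505. -273.   61.] [ 548. -237.   83.] ((524.6216430664062, -257.7794189453125), (37.73427200317383, 31.539865493774414), 21.023601531982422)
bask 100 40 [ 505. -270.  101.] [ 542. -249.  139.] ((524.9427490234375, -257.6661376953125), (38.2052001953125, 14.480345726013184), 24.421449661254883)
bask 140 35 [ 516. -265.  142.] [ 543. -245.  159.] ((528.3234252929688, -253.3118438720703), (27.33307456970215, 15.834752082824707), 28.824010848999023)
bask 185 56 [ 522. -266.  185.] [ 537. -245.  209.] ((529.658935546875, -255.5362548828125), (11.163178443908691, 22.644338607788086), 15.062271118164062)
```

View pics/crop1.png

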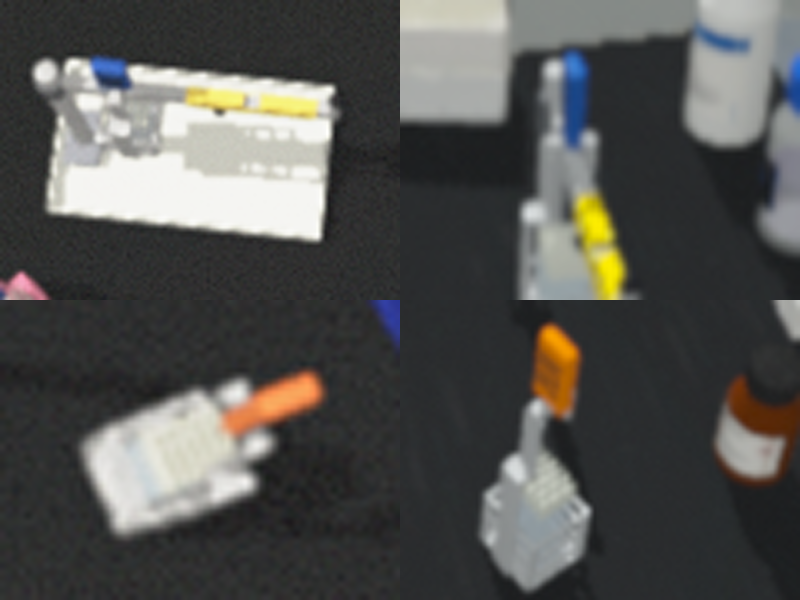

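The crop confirms the orange-tab steel basket, yawed a little. It also shows the yellow clip in two halves with a grey gap near top (251,170), which is probably the notch. Next I'll check the left wall's position and fit the stand.

```bash
python3 - <<'E'
from h import *
t=np.load('pics/top0.npz');P=t['P']
for v,u in ((50,50),(150,50),(250,45),(285,40),(285,60),(200,75),(170,85),(270,60)): print(v,u,P[v,u].round())
print(np.array(robot.get_calibration('wrist')['tool_from_camera']).round(2),robot.get_calibration('wrist')['mtx'])
hsv=cv2.cvtColor(t['im'],cv2.COLOR_RGB2HSV)
Q=P[150:190,183:285].reshape(-1,3); H=hsv[150:190,183:285].reshape(-1,3)
m=(H[:,0]>20)&(H[:,0]<35)&(H[:,1]>110)&(Q[:,2]>195); A=Q[m]
print(m.sum(),np.sort(A[:,1]).round(),np.polyfit(A[:,1],A[:,0],1))
# arm pixels
m=(Q[:,2]>200)&(Q[:,2]<220); A=Q[m]; print(len(A),A[:,1].min(),A[:,1].max(),np.polyfit(A[:,1],A[:,0],1))
m=(Q[:,2]>222); print(Q[m].round()[:40])
# foot
F=t['P'][145:220,180:285]; I=t['im'][145:220,180:285]
m=(F[...,2]>4)&(F[...,2]<25)&(I.min(-1)>120); pts=F[m][:,:2].astype(np.float32); print(m.sum(),cv2.minAreaRect(pts))
# basket body
B=P[180:225,335:400].reshape(-1,3); m=(B[:,2]>60)&(B[:,2]<90); print(cv2.minAreaRect(B[m][:,:2].astype(np.float32)))
m=(B[:,2]>195); print(B[m].round())
E
```

```text
50 50 [887. 536. 219.]
150 50 [644. 535. 164.]
250 45 [399. 533. 144.]
285 40 [ 250. 1088. -909.]
285 60 [307. 557.  -2.]
200 75 [544. 534.   0.]
170 85 [613. 477.  84.]
270 60 [348. 559.   3.]
[[ 0.0000e+00 -9.5000e-01 -3.1000e-01  8.0090e+01]
 [ 1.0000e+00 -0.0000e+00  0.0000e+00 -8.0000e-02]
 [-0.0000e+00 -3.1000e-01  9.5000e-01 -1.6712e+02]
 [ 0.0000e+00  0.0000e+00  0.0000e+00  1.0000e+00]] [[284.46117215   0.         256.79632971]
 [  0.         284.46117215 194.45758695]
 [  0.           0.           1.        ]]
152 [-8. -6. -5. -5. -5. -3. -3. -3. -3. -1. -1. -1. -1. -0.  1.  2.  2.  2.
  2.  4.  4.  4.  4.  4.  6.  6.  6.  6.  6.  8.  8.  9.  9.  9. 11. 11.
 11. 11. 13. 13. 13. 13. 15. 16. 16. 16. 18. 18. 18. 18. 20. 20. 20. 20.
 20. 22. 23. 23. 23. 23. 25. 25. 25. 25. 25. 27. 27. 27. 27. 27. 30. 30.
 44. 44. 44. 46. 46. 46. 46. 46. 48. 48. 48. 48. 48. 51. 51. 51. 51. 51.
 53. 53. 53. 53. 53. 55. 55. 55. 55. 55. 58. 58. 58. 58. 58. 60. 60. 60.
 60. 60. 62. 62. 62. 62. 62. 64. 65. 65. 65. 65. 67. 67. 67. 67. 67. 69.
 69. 69. 69. 69. 71. 71. 71. 72. 72. 74. 74. 74. 74. 74. 76
[... 1393 characters left out ...]
 205.]
 [ 532. -260.  205.]
 [ 531. -261.  209.]
 [ 531. -264.  208.]
 [ 531. -266.  207.]
 [ 530. -245.  201.]
 [ 529. -245.  205.]
 [ 529. -248.  206.]
 [ 529. -250.  206.]
 [ 529. -253.  205.]
 [ 529. -255.  205.]
 [ 529. -257.  204.]
 [ 529. -259.  208.]
 [ 530. -262.  204.]
 [ 529. -264.  207.]
 [ 529. -266.  207.]
 [ 528. -245.  198.]
 [ 527. -247.  201.]
 [ 527. -248.  205.]
 [ 527. -250.  207.]
 [ 526. -251.  209.]
 [ 526. -254.  208.]
 [ 527. -257.  206.]
 [ 527. -259.  206.]
 [ 527. -262.  203.]
 [ 525. -246.  202.]
 [ 524. -247.  206.]
 [ 525. -251.  203.]
 [ 524. -251.  208.]
 [ 524. -255.  205.]
 [ 526. -259.  198.]
 [ 522. -246.  203.]
 [ 522. -248.  205.]
 [ 523. -251.  203.]]
```

The bar line is x ≈ 580.5 + 0.098·y, so the stand is yawed about -5.6°. The gap sits near world y ≈ 37. The wall at y ≈ 535 is up to 220 mm high, so I lift first, then carry on over the stand to look with the wrist camera.

Request:
step_arm(increments=[[[0,0,-0.5],[0,0,0],1],[[0,0,-0.5],[0,0,0],1],[[0,0,-0.5],[0,0,0],1],[[0,0,-0.5],[0,0,0],1],[[0,0,-0.5],[0,0,0],1],[[-0.39,-0.3,0],[0,0,0],1],[[-0.39,-0.3,0],[0,0,0],1],[[-0.39,-0.3,0],[0,0,0],1],[[-0.39,-0.3,0],[0,0,0],1],[[-0.39,-0.3,0],[0,0,0],1],[[-0.39,-0.3,0],[0,0,0],1],[[-0.39,-0.3,0],[0,0,0],1]])

```text
time_s: 1.1
tool_pos: [396.6, 348.7, 406.1]
orientation: [-0.0, 0.209, 0.978, -0.0]
ft_force: [0.3, 0.1, -0.4]
grip_width: 0.998
grasp_force: 0.0
```

Request:
step_arm(increments=[[[-0.39,-0.3,0],[0,0,0],1],[[-0.39,-0.3,0],[0,0,0],1],[[-0.39,-0.3,0],[0,0,0],1],[[-0.39,-0.3,0],[0,0,0],1],[[-0.39,-0.3,0],[0,0,0],1],[[-0.39,-0.3,0],[0,0,0],1],[[-0.39,-0.3,0],[0,0,0],1],[[-0.39,-0.3,0],[0,0,0],1],[[-0.39,-0.3,0],[0,0,0],1],[[0,0,0],[0,0,0.15],1],[[0,0,0],[0,0,0.15],1],[[0,0,0],[0,0,0.15],1]])

```text
time_s: 2.1
tool_pos: [564.3, 37.8, 405.8]
orientation: [-0.0, 0.381, 0.925, -0.0]
ft_force: [-0.6, 1.8, 0.6]
grip_width: 1.002
grasp_force: 0.0
```

Request:
step_arm(increments=[[[0,0,0],[0,0,0.15],1],[[0,0,0],[0,0,0.15],1],[[0,0,0],[0,0,0.15],1],[[0,0,0],[0,0,0.15],1],[[0,0,0],[0,0,0.15],1],[[0,0,0],[0,0,0.15],1],[[0,0,0],[0,0,0.15],1],[[0,0,0],[0,0,0.09],1],[[0,0,0],[0,0,0],1]])

```text
time_s: 2.85
tool_pos: [564.0, 39.0, 406.0]
orientation: [-0.0, 0.742, 0.67, -0.0]
ft_force: [-0.6, -0.4, 1.2]
grip_width: 1.003
grasp_force: 0.0
```

```bash
python3 - <<'E'
from h import *
im,P=shot('wrist','w1')
s=robot.get_state();print(s['tool_pos'],s['orientation'],s['joint_pos'],s['ft_force'])
hsv=cv2.cvtColor(im,cv2.COLOR_RGB2HSV)
m=(hsv[...,0]>20)&(hsv[...,0]<35)&(hsv[...,1]>110)&(P[...,2]>195)&(P[...,2]<225);A=P[m]
print(m.sum(),A.min(0),A.max(0),np.polyfit(A[:,1],A[:,0],1)); h,e=np.histogram(A[:,1],np.arange(-15,95,2)); print(list(zip(e.astype(int),h)))
E
```

```text
[564.0794439   38.96858517 406.00569975] [-1.70527740e-04  7.40587394e-01  6.71959936e-01 -3.56964068e-04] [-0.5844516   0.26429881  0.56136365  1.50883984 -0.1411544   1.40990466
 -0.11311464] [-0.2567841   0.11435636 -0.09761144]
582 [578.80214119  -8.97035999 201.02472895] [597.45653065  82.16719339 212.74833903] [9.36899468e-02 5.84491248e+02]
[(np.int64(-15), np.int64(0)), (np.int64(-13), np.int64(0)), (np.int64(-11), np.int64(0)), (np.int64(-9), np.int64(14)), (np.int64(-7), np.int64(12)), (np.int64(-5), np.int64(11)), (np.int64(-3), np.int64(14)), (np.int64(-1), np.int64(13)), (np.int64(1), np.int64(15)), (np.int64(3), np.int64(12)), (np.int64(5), np.int64(10)), (np.int64(7), np.int64(15)), (np.int64(9), np.int64(12)), (np.int64(11), np.int64(13)), (np.int64(13), np.int64(12)), (np.int64(15), np.int64(15)), (np.int64(17), np.int64(11)), (np.int64(19), np.int64(13)), (np.int64(21), np.int64(14)), (np.int64(23), np.int64(13)), (np.int64(25), np.int64(14)), (np.int64(27), np.int64(13)), (np.int64(29), np.int64(21)), (np.int64(31), np.int64(1)), (np.int64(33), np.int64(2)), (np.in
[... 153 characters left out ...]
, np.int64(12)), (np.int64(47), np.int64(18)), (np.int64(49), np.int64(13)), (np.int64(51), np.int64(17)), (np.int64(53), np.int64(15)), (np.int64(55), np.int64(15)), (np.int64(57), np.int64(16)), (np.int64(59), np.int64(16)), (np.int64(61), np.int64(15)), (np.int64(63), np.int64(16)), (np.int64(65), np.int64(16)), (np.int64(67), np.int64(17)), (np.int64(69), np.int64(15)), (np.int64(71), np.int64(16)), (np.int64(73), np.int64(15)), (np.int64(75), np.int64(14)), (np.int64(77), np.int64(15)), (np.int64(79), np.int64(13)), (np.int64(81), np.int64(9)), (np.int64(83), np.int64(0)), (np.int64(85), np.int64(0)), (np.int64(87), np.int64(0)), (np.int64(89), np.int64(0)), (np.int64(91), np.int64(0))]
```

View pics/w1.png

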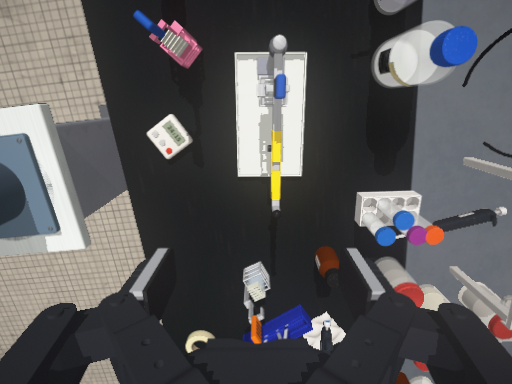

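The wrist view shows yellow with a narrow break at about (276,165). That puts the notch centre at world y ≈ 37 again, and the tool yaw matches the arm. Next is the orange basket, seen at (257,285).

Request:
step_arm(increments=[[[-0.5,0,0],[0,0,0],1],[[-0.5,0,0],[0,0,0],1],[[-0.5,0,0],[0,0,0],1],[[-0.5,0,0],[0,0,0],1],[[-0.5,0,0],[0,0,0],1],[[-0.5,0,0],[0,0,0],1],[[-0.5,0,0],[0,0,0],1],[[-0.5,0,0],[0,0,0],1],[[-0.5,0,0],[0,0,-0.15],1],[[0,0,0.4],[0,0,-0.15],1],[[0,0,0.4],[0,0,-0.15],1],[[0,0,0],[0,0,0],1]])

```text
time_s: 3.9
tool_pos: [525.8, -317.7, 336.2]
orientation: [-0.005, 0.61, 0.792, -0.001]
ft_force: [1.0, 1.3, -1.6]
grip_width: 1.004
grasp_force: 0.0
```

```bash
python3 - <<'E'
from h import *
s=robot.get_state();print(s['tool_pos'],s['orientation'],s['joint_pos'])
im,P=shot('wrist','w2')
hsv=cv2.cvtColor(im,cv2.COLOR_RGB2HSV)
m=(hsv[...,0]>4)&(hsv[...,0]<19)&(hsv[...,1]>140)&(P[...,2]>150)&(P[...,2]<215)
A=P[m];print(len(A),A.min(0),A.max(0))
T=A[A[:,2]>198];print('tabtop',len(T),np.median(T,0),cv2.minAreaRect(T[:,:2].astype(np.float32)))
D=np.linalg.norm(P[...,:2]-[525,-257],axis=-1)<60
for lo,hi in((55,92),(70,90),(95,150)):
    B=P[D&(P[...,2]>lo)&(P[...,2]<hi)]; print(len(B),cv2.minAreaRect(B[:,:2].astype(np.float32)) if len(B)>5 else '')
E
```

```text
[ 525.83876639 -317.67056201  336.23663974] [-5.11545500e-03  6.09852953e-01  7.92497809e-01 -6.55606998e-04] [ 0.04096234  0.42220852  0.61460639  1.49181186 -0.24574474  1.31613908
  0.93759969]
97 [ 523.60758678 -269.24154534  151.25244096] [ 539.45763101 -245.7931781   204.51862516]
tabtop 84 [ 529.90544923 -259.75826495  202.58430614] ((531.6392822265625, -257.5963439941406), (9.963117599487305, 23.422088623046875), 22.10140609741211)
69 ((528.8524780273438, -254.88490295410156), (36.14346694946289, 30.44342613220215), 50.1112174987793)
51 ((529.2953491210938, -255.0152130126953), (35.30523681640625, 30.835363388061523), 46.94506072998047)
125 ((526.2349853515625, -260.7842102050781), (37.713722229003906, 16.14269256591797), 15.192724227905273)
```

View pics/w2.png

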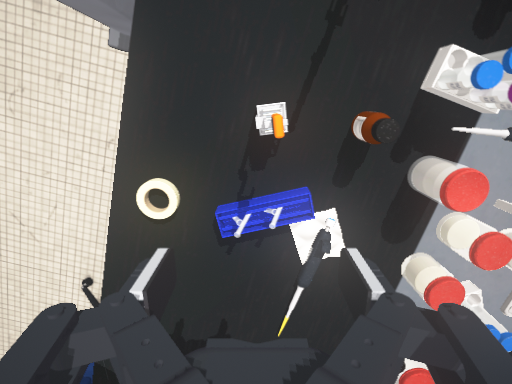

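w2 shows the orange tab at (278,126) on the steel basket. The tab is 10 x 23 mm, its thin axis is at ~20°, and its centre is about (531,-257). Now I align and descend.

Request:
step_arm(increments=[[[0.36,0.126,0],[0,0,0],1],[[0.36,0.126,0],[0,0,-0.11],1],[[0,0,0.4],[0,0,0],1],[[0,0,0.4],[0,0,0],1],[[0,0,0.4],[0,0,0],1],[[0,0,0.3],[0,0,0],1],[[0,0,0],[0,0,0],1],[[0,0,0],[0,0,0],1]])

```text
time_s: 4.62
tool_pos: [534.7, -258.0, 223.7]
orientation: [0.0, 0.577, 0.816, 0.0]
ft_force: [0.0, 0.2, 0.3]
grip_width: 0.998
grasp_force: 0.0
```

```bash
python3 - <<'E'
from h import *
s=robot.get_state();print(s['tool_pos'],s['orientation'])
for n in('wrist','top'):
    im,P=shot(n,n+'3')
    hsv=cv2.cvtColor(im,cv2.COLOR_RGB2HSV)
    m=(hsv[...,0]>4)&(hsv[...,0]<19)&(hsv[...,1]>140)&(P[...,2]>150)&(P[...,2]<215)&(np.abs(P[...,1]+256)<50)
    A=P[m];print(n,len(A),np.argwhere(m).mean(0)if len(A) else'')
    T=A[A[:,2]>198]
    if len(T)>5:print(len(T),np.median(T,0),cv2.minAreaRect(T[:,:2].astype(np.float32)))
E
```

```text
[ 534.70921474 -258.02671315  223.6891918 ] [1.64184990e-04 5.77430602e-01 8.16439755e-01 1.01356307e-05]
wrist 398 [203.93969849 252.89698492]
183 [ 530.08751873 -256.90214431  202.26335453] ((531.4157104492188, -257.5346374511719), (9.42188549041748, 23.501611709594727), 19.553455352783203)
top 65 [195.90769231 373.53846154]
45 [ 529.43462139 -255.15202089  205.10547523] ((530.0341186523438, -256.1661376953125), (9.737069129943848, 23.025436401367188), 21.290536880493164)
```

View pics/wrist3.png

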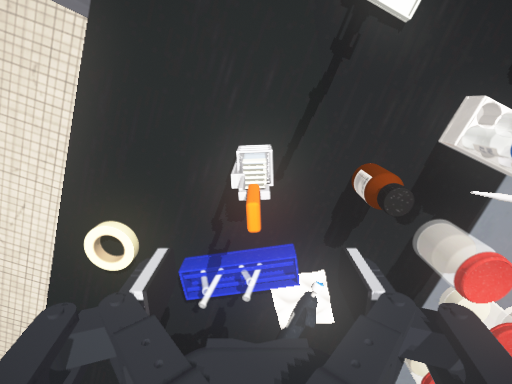

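wrist3 shows the tab at (253,207), square to the fingers and 3 mm off centre. I descend and pinch.

Request:
step_arm(increments=[[[0.027,-0.04,0.34],[0,0,0],1],[[0,0,0.34],[0,0,0],1],[[0,0,0],[0,0,0],1],[[0,0,0],[0,0,0],0],[[0,0,0],[0,0,0],0],[[0,0,0],[0,0,0],0],[[0,0,0],[0,0,0],0],[[0,0,0],[0,0,0],0],[[0,0,0],[0,0,0],0],[[0,0,0],[0,0,0],0],[[0,0,0],[0,0,0],0],[[0,0,0],[0,0,0],0]], squeeze=40)

```text
time_s: 5.72
tool_pos: [530.9, -257.6, 168.7]
orientation: [0.001, 0.577, 0.817, 0.0]
ft_force: [1.4, 0.4, 6.1]
grip_width: 0.1
grasp_force: 41.4
```

Request:
step_arm(increments=[[[0,0,-0.1],[0,0,0],0],[[0,0,-0.4],[0,0,0],0],[[0,0,-0.4],[0,0,0],0],[[0,0,-0.4],[0,0,0],0],[[0,0,0],[0,0,0],0],[[0,0,0],[0,0,0],0],[[0,0,0],[0,0,0],0]])

```text
time_s: 6.3
tool_pos: [529.4, -256.7, 271.1]
orientation: [-0.001, 0.577, 0.817, -0.0]
ft_force: [-0.2, -0.2, -1.9]
grip_width: 0.103
grasp_force: 40.5
```

The basket is gripped (40 N) and lifted about 102 mm. I turn it to the stand's yaw and carry it to the near side of the arm.

Request:
step_arm(increments=[[[0,0,0],[0,0,0.14],0],[[0,0,0],[0,0,0.14],0],[[0,0,0],[0,0,0.14],0],[[0,0,0],[0,0,0.133],0],[[0.2,-0.16,0],[0,0,0],0],[[0.4,-0.16,0],[0,0,0],0],[[0.45,-0.16,0],[0,0,0],0],[[0.45,-0.16,0],[0,0,0],0],[[0.45,0,0],[0,0,0],0],[[0.45,0,0],[0,0,0],0],[[0.45,0,0],[0,0,0],0],[[0.45,0,0],[0,0,0],0]])

```text
time_s: 7.3
tool_pos: [502.4, 12.1, 270.5]
orientation: [-0.001, 0.74, 0.673, -0.001]
ft_force: [0.8, -0.0, -2.5]
grip_width: 0.106
grasp_force: 40.5
```

Request:
step_arm(increments=[[[0.3,0,0],[0,0,0],0],[[0.12,0,0.065],[0,0,0],0],[[0,0,0],[0,0,0],0],[[0,0,0],[0,0,0],0]])

```text
time_s: 7.63
tool_pos: [506.0, 42.7, 265.5]
orientation: [-0.0, 0.74, 0.673, -0.002]
ft_force: [0.1, -0.5, -0.6]
grip_width: 0.101
grasp_force: 40.5
```

```bash
python3 - <<'E'
from h import *
s=robot.get_state();print(s['tool_pos'],s['orientation'],s['ft_force'],s['joint_pos'])
for n in('wrist','top'): shot(n,n+'4')
for f in('w1','wrist4','top0','top4'):
    z=np.load(f'pics/{f}.npz');P=z['P'];hsv=cv2.cvtColor(z['im'],cv2.COLOR_RGB2HSV)
    m=(hsv[...,0]>20)&(hsv[...,0]<35)&(hsv[...,1]>90)&(P[...,2]>195)&(P[...,2]<225)&(abs(P[...,1]-37)<60)&(abs(P[...,0]-586)<20)
    A=P[m]
    if len(A)<20: print(f,len(A));continue
    T=A[A[:,2]>np.median(A[:,2])-3]
    r=T[:,0]+.0945*(37-T[:,1])
    print(f,len(A),len(T),np.median(A[:,2]),np.polyfit(T[:,1],T[:,0],1)[0],'x@37',np.percentile(r,[2,10,50,90,98]).round(1))
    h,e=np.histogram(A[:,1],np.arange(25,50,1.5));print(h,e[0], A[:,1].min(),A[:,1].max())
    o=(hsv[...,0]>4)&(hsv[...,0]<19)&(hsv[...,1]>140)&(abs(P[...,1]-s['tool_pos'][1])<30)&(abs(P[...,0]-s['tool_pos'][0])<40)&(P[...,2]>200)
    if o.sum()>3: print('tab',o.sum(),np.median(P[o],0),P[o].min(0),P[o].max(0))
E
```

```text
[506.0096896   42.71345855 265.49814127] [-3.22892959e-04  7.39580564e-01  6.73065957e-01 -1.64404323e-03] [ 0.11067477 -0.50154355 -0.60136512] [-0.65604943  0.25026617  0.57839043  1.8654549  -0.15301455  1.07325934
 -0.11227291]
w1 596 501 210.46968407232137 0.09047008388761035 x@37 [583.4 584.  588.5 593.  593.6]
[14  7 10 17  1  2  2  2  2  5  5  3 11 12 12 11] 25.0 -8.970359988188164 82.16719339187796
wrist4 1874 1274 210.20007705451212 0.0981309945705827 x@37 [583.3 583.7 588.1 592.7 593.7]
[36 30 36 40  9 11 11  9 12 17 11 17 39 29 37 37] 25.0 -11.636208859726644 82.33280377371084
tab 1156 [506.68801711  51.27802796 299.1172884 ] [501.04480832  30.46100931 250.93502769] [511.89531598  54.69501039 308.71377293]
top0 177 117 211.81228638369004 0.10308949499807762 x@37 [582.1 582.8 585.8 589.2 590.4]
[3 5 0 3 1 0 0 0 0 0 1 0 4 5 0 5] 25.0 -7.859816054733956 81.16926014430086
top4 0
```

View pics/wrist4.png

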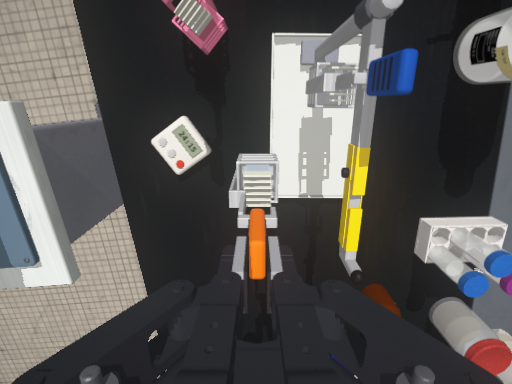

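wrist4 shows the held tab at (257,243), the clip's yellow halves at (357,170) and (351,222), and the break between them at about (354,194). Bar relative to tab is 82 mm along tool y, and the notch centre is at y ≈ 37. Now I slide in over the bar.

Request:
step_arm(increments=[[[0.005,0.2,0],[0,0,0],0],[[0.01,0.3,0],[0,0,0],0],[[0.01,0.3,0],[0,0,0],0],[[0,0.224,0],[0,0,0],0],[[0,0,0],[0,0,0],0],[[0,0,0],[0,0,0],0]])

```text
time_s: 8.23
tool_pos: [588.7, 35.8, 266.4]
orientation: [0.0, 0.741, 0.672, -0.001]
ft_force: [-0.4, 0.4, -1.8]
grip_width: 0.101
grasp_force: 40.5
```

```bash
python3 - <<'E'
from h import *
s=robot.get_state();print(s['tool_pos'],s['orientation'],s['ft_force'])
im,P=shot('wrist','wrist5');shot('side','side5')
z=np.load('pics/side5.npz')
cv2.imwrite('pics/c5.png',np.hstack([cv2.resize(im[130:280,180:340,::-1],(400,375)),cv2.resize(z['im'][110:230,200:328,::-1],(400,375))]))
hsv=cv2.cvtColor(im,cv2.COLOR_RGB2HSV)
m=(hsv[...,0]>20)&(hsv[...,0]<35)&(hsv[...,1]>90)&(P[...,2]>205)&(P[...,2]<225)
A=P[m];r=A[:,0]+.0945*(37-A[:,1]);print(len(A),np.percentile(r,[2,10,50,90,98]).round(1),np.histogram(A[:,1],np.arange(-12,85,3)))
E
```

```text
[588.71968961  35.84820279 266.42531992] [ 2.23692971e-04  7.40588060e-01  6.71958833e-01 -7.76787975e-04] [-0.41299508  0.39002469 -1.83023827]
655 [583.5 584.4 589.1 593.2 594. ] (array([ 0,  0,  0,  0,  0,  0,  0,  0,  0,  0,  0,  0,  0,  7,  7,  0,  0,
        2, 36, 45, 45, 47, 45, 46, 54, 51, 51, 52, 52, 52, 55,  8]), array([-12,  -9,  -6,  -3,   0,   3,   6,   9,  12,  15,  18,  21,  24,
        27,  30,  33,  36,  39,  42,  45,  48,  51,  54,  57,  60,  63,
        66,  69,  72,  75,  78,  81,  84]))
```

View pics/c5.png

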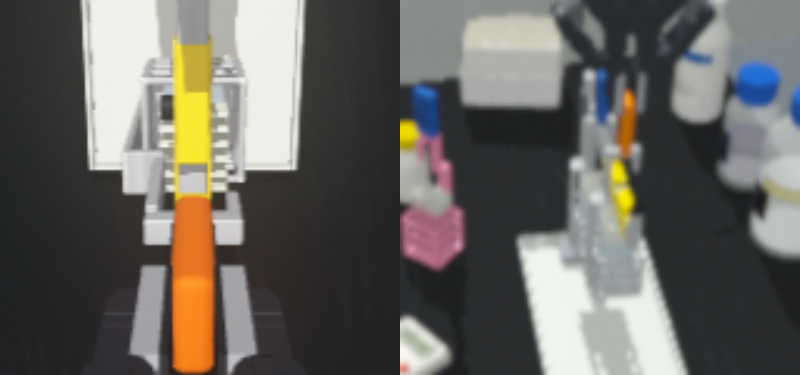

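c5 shows the bar centred between stem and lip (left panel, column ~192). The grey notch is at (192,178), just beyond the tab. I make a small y correction and descend to just above the edge.

Request:
step_arm(increments=[[[0.015,0,0.08],[0,0,0],0],[[0,0,0.09],[0,0,0],0],[[0,0,0.09],[0,0,0],0],[[0,0,0.06],[0,0,0],0],[[0,0,0.03],[0,0,0],0],[[0,0,0],[0,0,0],0],[[0,0,0],[0,0,0],0],[[0,0,0],[0,0,0],0]])

```text
time_s: 9.0
tool_pos: [589.2, 39.2, 239.1]
orientation: [0.0, 0.74, 0.673, 0.0]
ft_force: [0.2, 0.3, -1.5]
grip_width: 0.101
grasp_force: 40.5
```

Request:
step_arm(increments=[[[0,0,0.01],[0,0,0],0],[[0,0,0.01],[0,0,0],0],[[0,0,0.01],[0,0,0],0],[[0,0,0],[0,0,0],0]])

```text
time_s: 9.33
tool_pos: [588.9, 39.3, 236.3]
orientation: [-0.0, 0.74, 0.673, -0.0]
ft_force: [-0.0, 0.1, -0.8]
grip_width: 0.103
grasp_force: 40.5
```

Request:
step_arm(increments=[[[-0.025,0,0],[0,0,0],0],[[0,0,0],[0,0,0],0],[[0,0,0.01],[0,0,0],0],[[0,0,0],[0,0,0],0]])

```text
time_s: 9.67
tool_pos: [588.7, 37.2, 235.5]
orientation: [-0.0, 0.74, 0.673, -0.0]
ft_force: [-0.5, 0.0, -1.2]
grip_width: 0.099
grasp_force: 40.5
```

Request:
step_arm(increments=[[[0,0,0.01],[0,0,0],0],[[0,0,0.01],[0,0,0],0],[[0,0,0],[0,0,0],0]])

```text
time_s: 9.92
tool_pos: [588.7, 37.3, 233.8]
orientation: [-0.0, 0.74, 0.673, -0.0]
ft_force: [-0.3, 0.1, -1.5]
grip_width: 0.102
grasp_force: 40.5
```

Request:
step_arm(increments=[[[0,0,0.01],[0,0,0],0],[[0,0,0.01],[0,0,0],0],[[0,0,0],[0,0,0],0]])

```text
time_s: 10.17
tool_pos: [588.7, 37.3, 232.2]
orientation: [-0.0, 0.74, 0.673, -0.0]
ft_force: [0.2, -0.2, -1.2]
grip_width: 0.098
grasp_force: 40.5
```

Request:
step_arm(increments=[[[0,0,0.01],[0,0,0],0],[[0,0,0.01],[0,0,0],0],[[0,0,0],[0,0,0],0]])

```text
time_s: 10.42
tool_pos: [588.7, 37.3, 230.6]
orientation: [-0.0, 0.74, 0.673, -0.0]
ft_force: [-0.3, -0.5, -1.5]
grip_width: 0.103
grasp_force: 40.5
```

Request:
step_arm(increments=[[[0,0,0.008],[0,0,0],0],[[0,0,0.006],[0,0,0],0],[[0,0,0],[0,0,0],0]])

```text
time_s: 10.67
tool_pos: [588.7, 37.3, 229.6]
orientation: [-0.0, 0.74, 0.673, -0.0]
ft_force: [0.6, 0.3, -1.4]
grip_width: 0.101
grasp_force: 40.5
```

Request:
step_arm(increments=[[[0,0,0.006],[0,0,0],0],[[0,0,0],[0,0,0],0]])

```text
time_s: 10.83
tool_pos: [588.8, 37.3, 229.1]
orientation: [-0.0, 0.74, 0.673, -0.0]
ft_force: [-0.3, 0.5, -1.8]
grip_width: 0.103
grasp_force: 40.5
```

Request:
step_arm(increments=[[[0,0,0.006],[0,0,0],0],[[0,0,0.006],[0,0,0],0],[[0,0,0],[0,0,0],0]])

```text
time_s: 11.08
tool_pos: [589.0, 37.3, 228.6]
orientation: [0.0, 0.74, 0.673, 0.0]
ft_force: [-0.3, -0.1, 2.7]
grip_width: 0.1
grasp_force: 41.0
```

Request:
step_arm(increments=[[[0,0,0.006],[0,0,0],0],[[0,0,0],[0,0,0],0]])

```text
time_s: 11.25
tool_pos: [589.3, 37.2, 228.6]
orientation: [0.0, 0.74, 0.673, 0.001]
ft_force: [-1.9, 0.4, 6.1]
grip_width: 0.102
grasp_force: 41.4
```

Contact came at a hook height of about 205 mm, which is the notch floor. I relieve the load, then open.

Request:
step_arm(increments=[[[0,0,-0.008],[0,0,0],0],[[0,0,0],[0,0,0],0],[[0,0,0],[0,0,0],0]], squeeze=20)

```text
time_s: 11.5
tool_pos: [589.0, 37.3, 228.6]
orientation: [0.0, 0.74, 0.673, 0.0]
ft_force: [-0.6, 0.8, 2.8]
grip_width: 0.098
grasp_force: 41.1
```

Request:
step_arm(increments=[[[0,0,0],[0,0,0],0.15],[[0,0,0],[0,0,0],0.2],[[0,0,0],[0,0,0],0.3],[[0,0,0],[0,0,0],0.45],[[0,0,0],[0,0,0],0.6],[[0,0,0],[0,0,0],0.6],[[0,0,0],[0,0,0],0.6],[[0,0,0],[0,0,0],0.6]])

```text
time_s: 12.17
tool_pos: [588.8, 37.3, 228.4]
orientation: [-0.0, 0.74, 0.673, 0.0]
ft_force: [0.9, -0.6, -0.2]
grip_width: 0.599
grasp_force: 0.0
```

```bash
python3 - <<'E'
from h import *
im,P=shot('wrist','wrist6');shot('side','side6')
z=np.load('pics/side6.npz')
cv2.imwrite('pics/c6.png',np.hstack([cv2.resize(im[130:280,180:340,::-1],(400,375)),cv2.resize(z['im'][110:230,200:328,::-1],(400,375))]))
hsv=cv2.cvtColor(im,cv2.COLOR_RGB2HSV)
for k in range(2):
    hsv=cv2.cvtColor(im,cv2.COLOR_RGB2HSV)
    m=(hsv[...,0]>4)&(hsv[...,0]<19)&(hsv[...,1]>140)&(P[...,2]>205)
    T=P[m];print(len(T),T.min(0),T.max(0),np.median(T,0))
    T=T[T[:,2]>260];print(len(T),np.median(T,0))
    if k==0: im,P=shot('wrist','wrist6b')
E
```

```text
1246 [582.36049484  24.8899222  213.83319399] [594.88388153  49.4780025  264.93903793] [589.41462592  45.18894147 261.62649127]
703 [588.71045973  38.14854842 263.03459716]
1237 [583.21408584  24.75829224 214.08244141] [594.9121404   49.1144841  265.04761245] [589.43771399  45.05769415 261.55988339]
696 [588.86029911  38.08236219 263.04761223]
```

View pics/c6.png

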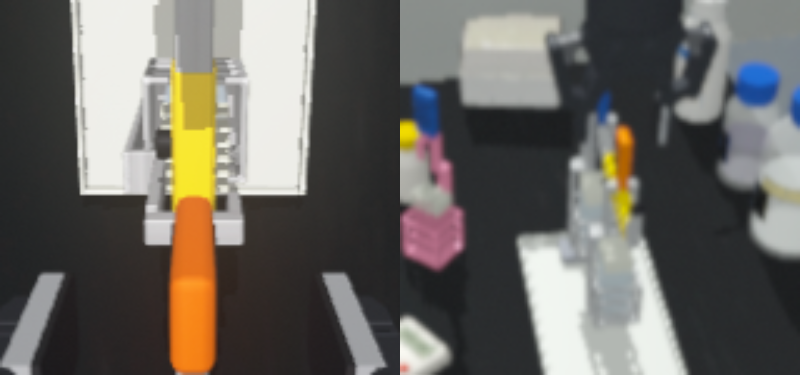

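c6 shows the tab upright at (193,290), its top at z ≈ 264 (hung home), and the fingers clear on both sides. I retract straight up and let any sway settle.

Request:
step_arm(increments=[[[0,0,-0.15],[0,0,0],0.6],[[0,0,-0.3],[0,0,0],0.6],[[0,0,-0.45],[0,0,0],0.6],[[0,0,-0.45],[0,0,0],0.6],[[0,0,-0.45],[0,0,0],0.6],[[0,0,0],[0,0,0],0.6],[[0,0,0],[0,0,0],0.6],[[0,0,0],[0,0,0],0.6],[[0,0,0],[0,0,0],0.6],[[0,0,0],[0,0,0],0.6],[[0,0,0],[0,0,0],0.6],[[0,0,0],[0,0,0],0.6]])

```text
time_s: 13.32
tool_pos: [588.5, 37.3, 371.7]
orientation: [-0.0, 0.74, 0.673, -0.001]
ft_force: [0.0, -0.1, 0.3]
grip_width: 0.603
grasp_force: 0.0
```

```bash
python3 - <<'E'
from h import *
for k in range(3):
    im,P=shot('wrist',f'w7{k}')
    hsv=cv2.cvtColor(im,cv2.COLOR_RGB2HSV)
    for lo,hi in((4,19),(105,125)):
        m=(hsv[...,0]>=lo)&(hsv[...,0]<=hi)&(hsv[...,1]>140)&(P[...,2]>258)&(P[...,2]<275)&(abs(P[...,0]-592)<30)
        T=P[m];print(len(T),T.mean(0).round(1) if len(T) else '')
print(robot.get_state()['tool_pos'])
E
```

```text
201 [588.7  38.  263. ]
249 [598.  131.6 263.1]
212 [588.5  37.7 262.8]
248 [598.1 131.5 263.2]
213 [588.7  37.7 262.9]
243 [598.1 131.7 263.3]
[588.68879837  37.225728   372.12884833]
```

Both tabs stand at the same height (263 mm) and are still, so both baskets are home. I hand in.

```bash
python3 -c "
from plant import robot
print(robot.job_done())"
```

```text
the job is handed in; nothing more can be done
None
```

The orange-tab basket hangs free and still in the clip notch, level with the undisturbed blue-tab basket; the highest force read at the wrist was about 6 N, and the job is handed in (no verdict returned).

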